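Shut and latch the board-test fixture

TASK

A board is waiting in the nest of the test fixture. Fold the fixture's hinged cover all the way down over it without slamming it, then turn both wing turnbuttons so that each tongue points straight in over the front rail of the cover and locks it shut. Do not push the other things on the bench about.

Things in the scene. Friction and masses are not known exactly. Their poses are not given: they have to be found in the camera images.
- fixture: Clamshell board-test fixture fixed to the bench: light grey housing, black plate on top; 230 mm deep (its x), 260 mm wide (y), plate top at z 75 mm. A green board already lies in its nest. Origin: centre of the underside, on the bench. Its x points from the front edge (nearest the robot) to the hinge edge at the back, y to the left seen from the robot, z up. Turned by up to 0.3 rad.
- cover (a joint): Angle of the cover about its back hinge, rad: 0 shut flat, 1.3 open stop; it starts standing open at 0.8 to 1.2. About 0.4 kg. The hinge is stiff: the cover stays at any angle it is left at, so it must be brought all the way down (some 4 N at the handle). A turnbutton turned in too early blocks it.
- cover_hinge (a point): Middle of the cover's hinge axis, at fixture x +100, y 0, z 85 mm. Axes are the cover's: x from its front edge to the hinge, y along the hinge axis, z out of its outer face (up when shut). The cover is an aluminium frame with a clear window, 230 mm wide, 10 mm thick; shut, its front edge is at fixture x -75 mm, its top face at z 90 mm, and only the handle stands on it.
- cover_handle (a point): Centre of the grip bar of the cover's black bow handle: round bar 12 mm thick along the fixture's y, 110 mm between its legs, 42 mm off the cover's outer face. In the cover's axes it lies 148 mm from the hinge axis towards the front edge and 47 mm out; shut, at fixture x -48, z 132 mm. Can be pinched from above at every cover angle and pivots in the pinch.
- turnbutton_left (a joint): Angle of the left turnbutton, rad: 0 tongue points outwards along the fixture's +y; 1.57 tongue points along the fixture's +x, straight in over the cover's front rail. Grows clockwise seen from above. Starts at -0.5 to 0.2, clear of the cover. No stop when square: stops only at -0.7 and 2.4; friction (0.05 N m) holds it where it is left.
- turnbutton_right (a joint): Angle of the right turnbutton, rad: 0 tongue points outwards along the fixture's -y; 1.57 tongue points along the fixture's +x over the front rail. Grows anticlockwise seen from above. Otherwise as the left one, its mirror image.
- left_wing (a point): Grip point of the left turnbutton, on its upright pivot axis: fixture x -95, y +98, z 119.5 mm. On the pivot stands an upright steel wing to pinch: 10 mm thick, 36 mm long in the tongue's direction, from the tongue's top (z 98.5 mm) up to z 124.5 mm. Fingertips may go down to z 100 mm. It stands at the front left corner, in front of the shut cover.
- right_wing (a point): The same point of the right turnbutton, at the front right corner: fixture x -95, y -98, z 119.5 mm; same wing.
- left_tip (a point): End of the left steel tongue, 40 mm from the pivot axis, mid thickness. Tongue: 16 mm wide, 6 mm thick, underside at fixture z 92.5 mm, so it swings 2.5 mm above the shut cover; turned in, it overlaps the front rail by 20 mm.
- right_tip (a point): End of the right steel tongue, 40 mm from its pivot axis; same tongue.
- handset_a: Bystander: grey handheld terminal lying flat, 158 x 78 x 33 mm, left of the fixture. Origin under its centre, x along its length.
- handset_b: Bystander: black handheld terminal lying flat, 158 x 78 x 33 mm, right of the fixture. Origin under its centre, x along its length.
- screwdriver: Bystander: screwdriver lying in front of the fixture.
- esd_brush: Bystander: brush with black handle lying right of the fixture.
- solder_reel: Bystander: reel of solder wire, 60 mm across, 48 mm tall, standing flat to the right of the fixture's back.
- flux_bottle: Bystander: white bottle, 48 mm across, 115 mm tall, standing to the left of the fixture's back.

How it is judged:
On the way:
1. the cover is folded fully down while both turnbuttons are still clear of it (value of joint cover below 0.025 rad and value of joint each of turnbutton_left, turnbutton_right below 1 rad), for 0.2 s.
At the end, for the whole second after the job is handed in: The cover is fully shut (within 0.025 rad of flat) and both turnbuttons are turned over its front rail, each tongue pointing straight in, square to the rail within 0.25 rad (about 14 degrees) (value of joint cover below 0.025 rad and value of joint turnbutton_left between 1.32 and 1.82 rad and value of joint turnbutton_right between 1.32 and 1.82 rad); the robot touches nothing.
It fails at once if the cover is slammed: it comes down faster than 3 rad/s (velocity of joint cover below -3 rad/s).
It fails at once if a bystander is pushed more than 30 mm or knocked over (distance of any of handset_a, handset_b, screwdriver, esd_brush, solder_reel, flux_bottle from where it was at the start of the episode above 0.03 m or angle between flux_bottle's own z axis and vertical above 0.5 rad).
It also fails if it takes over 61 s, if anything falls off the work surface, if the arm or the gripper's body presses on something with over 40 N, if the wrist force passes 120 N, or if a joint passes its speed limit or range.

ROBOT

A 6-joint arm with a two-finger parallel gripper is mounted at the origin on the work surface. World frame = base frame: x ahead of the robot, y to its left, z up, the work surface at z = 0. Lengths are in m, angles in rad, forces in N, time in s.
With the tool pointing down it reaches from about 0.35 to 0.975 m from the base axis. Payload 4.9 kg.
Tool frame: the origin (TCP) lies midway between the tips of the shut fingers; the grasp point (between the pads) lies 19 mm behind it (ctrl.hold_point_z is the distance from the TCP to the grasp point, in m); z points along the fingers, y is the line along which they close (so a half turn about z gives the same grasp; the last joint's range is limited). The gripper opens to 85 mm and grips with 20 to 120 N. Pads are 22 mm wide; open, the fingers measure 114 mm over their backs; the gripper's body (76 mm by 85 mm) begins 54 mm behind the grasp point. The pads swing forward as they close: fully open they stand 13 mm farther back than shut.
Start: joints at [-1.44, 0.053, 1.613, -0, 1.476, -0.119], TCP at [0.155, -0.606, 0.231] pointing down, gripper open.
Joint ranges: [-3.01, 3.01], [-1.01, 2.22], [0.06, 2.58], [-1.02, 4.17], [0.09, 2.62], [-3.14, 3.14]. Speed limits (rad/s): [2.57, 2.57, 3.14, 3.14, 3.14, 3.14].

INTERFACE

Orientations are given as a rotation vector (axis times angle).
In Python, from station import status, viewer, finish_job, ctrl gives the robot as it stands.
- The arm moves only by the shell command python3 -m jog 'ROWS' [FORCE]. ROWS is JSON, a list of rows, each a list of 7 numbers: the turn, a rotation vector about the tool's x, y, z each as a share of 5 degrees, from -1 to 1, then the shift along the tool's x, y, z each as a share of 30 mm, from -1 to 1, then the opening, from -1 (shut) to 1 (fully open). A call has 1 to 5 rows; each row shifts and turns the commanded pose from where the row before left it, along the tool's axes as they then stand; what a row does not reach is not made up. A row lasts 1/8 s, in which the tool goes at most 62.5 mm and 10.7 degrees, less where a joint would pass 70% of its speed; a pose out of reach is approached as far as the arm can. A call with a number of a shift or a turn outside -1 to 1 is refused whole. A call with a gripper value outside its range is refused whole. The fingers move at their own pace and stop on an object; FORCE is the grip in N (left out, the last holds). Time passes only in rows, so rows that do not move let the fingers close. It gives the time, the measured TCP pose, the force, the opening and the grip force at its end, in the units of the state.
- status.get_obs(): the state, without advancing time (a new reading comes with each control period).
- viewer.get_image(name): name is "scene" or "top"; returns a dict with "img" (420x560x3 uint8, red, green, blue), "fovy" (degrees; the focal length in pixels is half the picture's height over the tangent of half this angle, whatever the lens; pixels are square), "cx", "cy" (the principal point, pixels), "rvec" (rotation vector, rad) and "tvec" (3), from world to camera coordinates, as OpenCV has them. Camera axes: x right, y down, z forward; pixel columns grow to the right and rows downward; lengths in m; the calibration is good to about 2 mm. A picture is of the moment at which its call begins. There is no depth.
- finish_job(): hands the job in; it is judged then, once.
The state is a dict: "t": time; "q": joint angles; "dq": joint speeds; "effort": joint torques, N m; "tool_pos": TCP position; "tool_rot": TCP orientation; "contact_force": force on the tool from outside, world axes, zero at the start; "wrist_torque": the same for the moment, N m; "opening": finger opening in m; "grip_force": force on a finger pad.
Only numpy, scipy, OpenCV 4.12 (cv2) and the standard library are available. Lean on these libraries where they do the work, as an engineer would, in place of code of your own. Each camera call takes 0.05 s, during which the arm holds its last target. There are 200 camera calls.

## Working session

There is one attempt and no reset: what is moved stays moved. The work goes in short steps, Python scripts to look and compute and a shell command to move; the robot and the scene stay as the last step left them, time stands still between calls to the robot, and variables do not carry over. Pictures are saved under pics/ and viewed, at most 10 in all, crops included, and the job is handed in when it is done.

```bash
mkdir -p pics; ls
python3 - <<'E'
from station import status, viewer
import cv2
o=status.get_obs();print(o)
for n in("scene","top"):
    d=viewer.get_image(n);cv2.imwrite(f"pics/{n}0.png",cv2.cvtColor(d["img"],cv2.COLOR_RGB2BGR));print({k:v for k,v in d.items() if k!="img"})
E
```

```text
pics
{'t': 0.0, 'q': array([-1.43998917e+00,  5.33665285e-02,  1.61428899e+00, -7.86236963e-06,
        1.47598487e+00, -1.18990752e-01]), 'dq': array([ 0.00104543, -0.00151936,  0.00074638, -0.00052727, -0.00139797,
        0.00060316]), 'effort': array([ 2.10909377e-03, -3.93682981e+01, -3.70174456e+01, -3.07153812e-05,
        7.13113637e-03,  2.92132905e-07]), 'tool_pos': array([ 0.15442791, -0.6049844 ,  0.23006001]), 'tool_rot': array([-3.11508861e+00, -3.91108349e-01,  3.12770092e-05]), 'contact_force': array([-1.46158525, -0.66528116,  0.17324092]), 'wrist_torque': array([-0.03111772,  0.01009608, -0.01170683]), 'grip_force': 0.0, 'opening': 0.08527153654029497}
{'fovy': 56.96990094397576, 'cx': 285.9812616917581, 'cy': 206.0278328612751, 'rvec': array([ 0.3796168 ,  2.77389004, -1.21648872]), 'tvec': array([ 0.56949261, -0.0302414 ,  1.16554387])}
{'fovy': 45.8553833439824, 'cx': 286.65030945882756, 'cy': 213.1863690739978, 'rvec': array([ 2.2201774 , -2.17618843,  0.08090161]), 'tvec': array([-0.02006957,  0.58881222,  1.13739933])}
```

View pics/scene0.png

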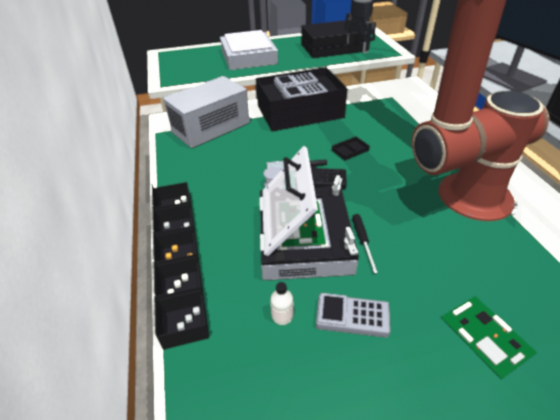

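View pics/top0.png

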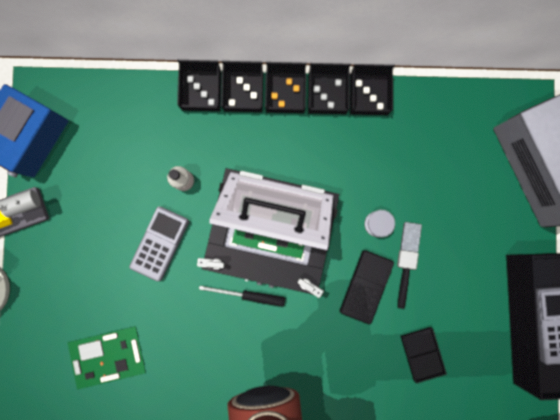

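The scene picture shows the fixture around (305,225) with the cover standing open. In the top picture the fixture is centred near (270,235), with the handle bar from (245,205) to (303,222) and the wings near (210,264) and (312,288). I'll enlarge both.

Run:
```python
import cv2
a=cv2.imread("pics/top0.png")[165:305,190:350];cv2.imwrite("pics/t1.png",cv2.resize(a,None,fx=5,fy=4.2857 if 0 else 4.2,interpolation=cv2.INTER_CUBIC) if 0 else cv2.resize(a,None,fx=4,fy=4,interpolation=cv2.INTER_CUBIC))
a=cv2.imread("pics/scene0.png")[145:285,245:385];cv2.imwrite("pics/s1.png",cv2.resize(a,None,fx=4,fy=4,interpolation=cv2.INTER_CUBIC))
```

```text
(no output)
```

View pics/t1.png

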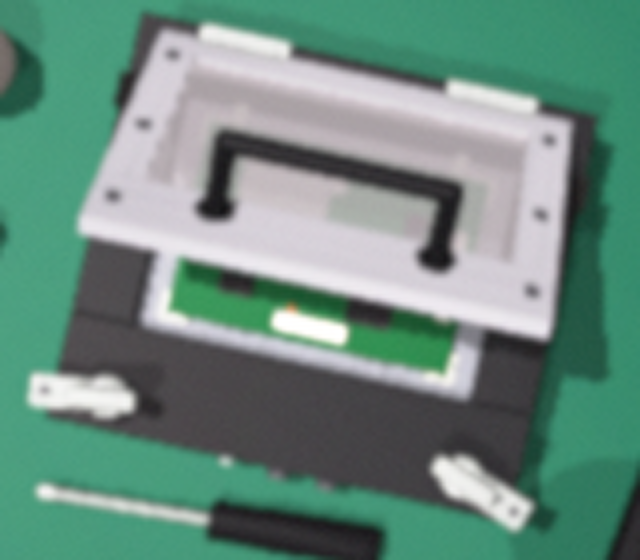

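View pics/s1.png

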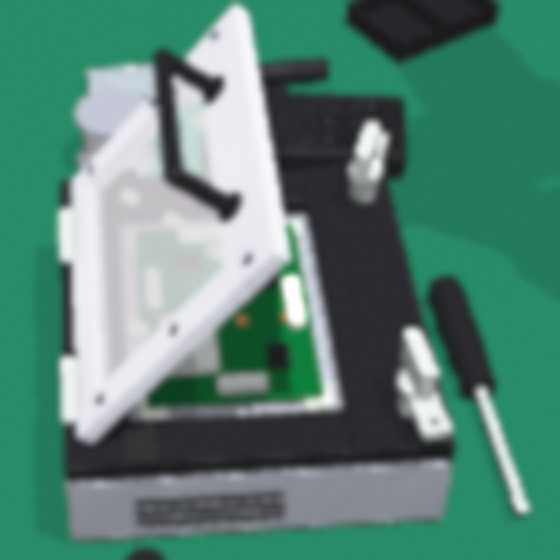

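The crops are clear: handle bar ends are at top-crop (225,138) and (455,190), cover front corners at (80,228) and (548,337). The tongue ends are at (30,390) and (522,520). Next I fit the pose.

```bash
cat > h.py <<'E'
import numpy as np, cv2
from station import status, viewer
from scipy.optimize import least_squares
from scipy.spatial.transform import Rotation as R
CAL={}
def cal(n):
    if n not in CAL: CAL[n]=viewer.get_image(n)
    return CAL[n]
def proj(n,P):
    d=cal(n);f=210/np.tan(np.radians(d["fovy"]/2))
    K=np.array([[f,0,d["cx"]],[0,f,d["cy"]],[0,0,1]])
    return cv2.projectPoints(np.atleast_2d(P).astype(float),d["rvec"],d["tvec"],K,None)[0][:,0]
def fw(p,F):  # fixture->world
    c,s=np.cos(p[2]),np.sin(p[2]);F=np.asarray(F,float)
    return np.array([p[0]+c*F[0]-s*F[1],p[1]+s*F[0]+c*F[1],F[2]])
def cov(a,C): # cover frame -> fixture ; opening lifts front edge
    return np.array([.1+np.cos(a)*C[0]+np.sin(a)*C[2],C[1],.085-np.sin(a)*C[0]+np.cos(a)*C[2]])
def tip(l,a): # button tip
    s=1 if l else -1
    return np.array([-.095+.04*np.sin(a),s*(.098+.04*np.cos(a)),.0955])
E
cat > fit.py <<'E'
from h import *
px=lambda n,u,v:((u+.5)/4-.5+(190 if n=="top" else 245),(v+.5)/4-.5+(165 if n=="top" else 145))
H=lambda y:('c',(-.148,y,.047)); C=lambda y:('c',(-.175,y,.005))
P=lambda x,y:('f',(x,y,.075))
obs=[("top",225,138,H(.055)),("top",455,190,H(-.055)),("top",80,228,C(.115)),("top",548,337,C(-.115)),
("top",145,14,P(.115,.13)),("top",597,115,P(.115,-.13)),
("scene",163,57,H(-.055)),("scene",172,178,H(.055)),("scene",240,5,C(-.115)),("scene",285,257,C(.115)),
("scene",403,97,P(-.115,-.13)),("scene",450,460,P(-.115,.13)),("scene",65,475,P(.115,.13)),
("top",30,390,('l',)),("top",522,520,('r',)),("scene",437,437,('l',)),("scene",377,122,('r',))]
def pt(p,m):
    if m[0]=='c': return fw(p,cov(p[3],m[1]))
    if m[0]=='f': return fw(p,m[1])
    return fw(p,tip(m[0]=='l',p[4 if m[0]=='l' else 5]))
def res(p): return np.concatenate([proj(n,pt(p,m))[0]-px(n,u,v) for n,u,v,m in obs])
r=least_squares(res,[.6,0,-.2,1,0,0],loss='soft_l1')
print(r.x.round(4));print(res(r.x).reshape(-1,2).round(1).tolist())
np.save("p.npy",r.x);p=r.x
for n,F in dict(lw=(-.095,.098,.1195),rw=(-.095,-.098,.1195),hinge=(.1,0,.085)).items(): print(n,fw(p,F).round(4))
for a in(p[3],.8,.6,.4,.2,0): print(round(a,2),fw(p,cov(a,(-.148,0,.047))).round(4))
E
python3 fit.py
```

```text
[ 0.545   0.0275 -0.2094  0.8907 -0.1234 -0.3281]
[[0.1, 1.4], [-1.0, 1.6], [-0.2, -2.7], [0.5, -2.5], [-0.7, -0.7], [0.5, 0.7], [0.6, 0.5], [1.1, -0.3], [-0.3, 0.4], [-1.7, -0.8], [-3.9, 16.8], [2.1, -2.9], [-0.0, -1.3], [0.1, -0.4], [0.2, -0.3], [0.4, 0.0], [0.3, 3.7]]
lw [0.4724 0.1431 0.1195]
rw [ 0.4317 -0.0486  0.1195]
hinge [0.6428 0.0067 0.085 ]
0.89 [0.5875 0.0185 0.2296]
0.8 [0.5749 0.0212 0.2239]
0.6 [0.5493 0.0266 0.2074]
0.4 [0.5274 0.0313 0.1859]
0.2 [0.51   0.0349 0.1605]
0 [0.498  0.0375 0.132 ]
```

```bash
sed -i 's/("top",80,228,C(.115)),("top",548,337,C(-.115)),/("top",80,228,D(.115)),("top",548,337,D(-.115)),/; s/("scene",403,97,P(-.115,-.13)),//; s/,("scene",377,122,(.r.,))\]/]/; s/^P=/D=lambda y:("c",(-.175,y,-.005))\nP=/' fit.py; python3 fit.py
python3 - <<'E'
from station import status
from scipy.spatial.transform import Rotation as R
print(R.from_rotvec(status.get_obs()["tool_rot"]).as_matrix().round(3))
E
```

```text
[ 0.5462  0.0274 -0.2079  0.8975 -0.1479 -0.379 ]
[[0.3, 0.3], [-0.8, 0.4], [-0.6, 0.4], [-0.5, 0.3], [-0.7, -1.1], [0.5, 0.1], [-0.3, 0.5], [0.2, -0.3], [-1.2, 0.2], [-2.7, -0.9], [1.7, -2.9], [-0.5, -1.2], [0.2, -0.3], [-0.2, -0.1], [0.4, -0.0]]
lw [0.4735 0.1429 0.1195]
rw [ 0.433  -0.0489  0.1195]
hinge [0.644  0.0068 0.085 ]
0.9 [0.5897 0.0182 0.23  ]
0.8 [0.5761 0.0211 0.2239]
0.6 [0.5505 0.0265 0.2074]
0.4 [0.5285 0.0311 0.1859]
0.2 [0.5112 0.0348 0.1605]
0 [0.4992 0.0373 0.132 ]
[[ 0.969  0.247 -0.   ]
 [ 0.247 -0.969  0.001]
 [ 0.    -0.001 -1.   ]]
```

```bash
cat > go.py <<'E'
# prints displacement to a target in tool axes, in units of 30 mm / 5 deg: go.py x y z yaw_of_tool_y(deg)
from h import *; import sys
o=status.get_obs();x,y,z,yaw=map(float,sys.argv[1:5]);a=np.radians(yaw)
Ty=np.array([np.cos(a),np.sin(a),0]);Tz=np.array([0,0,-1.]);Tx=np.cross(Ty,Tz)
T=R.from_matrix(np.c_[Tx,Ty,Tz]);C=R.from_rotvec(o["tool_rot"])
print("turn/5deg",(np.degrees((C.inv()*T).as_rotvec())/5).round(2),"shift now/30",(C.inv().apply(np.array([x,y,z])-o["tool_pos"])/.03).round(2),"shift after turn",(T.inv().apply(np.array([x,y,z])-o["tool_pos"])/.03).round(2))
print("t",o["t"],"F",o["contact_force"].round(1),"open",o["opening"],o["grip_force"],o["tool_pos"].round(4))
E
python3 -m jog '[[0,0,-0.98,0,0,-0.25,-0.3],[0,0,-0.98,0,0,-0.25,-0.3],[0,0,-0.98,0,0,-0.25,-0.3],[0,0,-0.98,0,0,-0.25,-0.3],[0,0,-0.98,0,0,-0.25,-0.3]]'
python3 -m jog '[[0,0,-0.98,0,0,-0.25,-0.3],[0,0,-0.98,0,0,-0.25,-0.3],[0,0,-0.98,0,0,-0.25,-0.3],[0,0,-0.98,0,0,-0.25,-0.3],[0,0,-0.98,0,0,-0.25,-0.3]]'
python3 -m jog '[[0,0,-0.98,0,0,-0.25,-0.3],[0,0,-0.98,0,0,-0.25,-0.3],[0,0,-0.98,0,0,-0.25,-0.3],[0,0,0,0,0,0,-0.3]]'
python3 go.py 0.5897 0.0182 0.30 -11.9
```

```text
t: 0.92
tool_pos: [0.1545, -0.6055, 0.2689]
tool_rot: [-2.961, -1.048, -0.0]
contact_force: [0.2, -0.1, -0.5]
opening: 0.03
grip_force: 0.0
t: 1.55
tool_pos: [0.1545, -0.6055, 0.3064]
tool_rot: [-2.672, -1.652, -0.0]
contact_force: [-0.7, 0.6, -0.4]
opening: 0.03
grip_force: 0.0
t: 2.05
tool_pos: [0.1545, -0.6059, 0.3296]
tool_rot: [2.441, 1.975, -0.001]
contact_force: [0.0, 0.1, -0.5]
opening: 0.0298
grip_force: 0.0
turn/5deg [ 0.01  0.01 -0.03] shift now/30 [23.37  9.84  0.96] shift after turn [23.35  9.9   0.99]
t 2.05 F [ 0.   0.1 -0.5] open 0.029796075590404605 0.0 [ 0.1545 -0.6059  0.3296]
```

```bash
python3 -m jog '[[0,0,0,0.97,0.41,0,-0.3],[0,0,0,0.97,0.41,0,-0.3],[0,0,0,0.97,0.41,0,-0.3],[0,0,0,0.97,0.41,0,-0.3],[0,0,0,0.97,0.41,0,-0.3]]' >/dev/null
python3 -m jog '[[0,0,0,0.97,0.41,0,-0.3],[0,0,0,0.97,0.41,0,-0.3],[0,0,0,0.97,0.41,0,-0.3],[0,0,0,0.97,0.41,0,-0.3],[0,0,0,0.97,0.41,0,-0.3]]' >/dev/null
python3 -m jog '[[0,0,0,0.97,0.41,0,-0.3],[0,0,0,0.97,0.41,0,-0.3],[0,0,0,0.97,0.41,0,-0.3],[0,0,0,0.97,0.41,0,-0.3],[0,0,0,0.97,0.41,0,-0.3]]' >/dev/null
python3 -m jog '[[0,0,0,0.97,0.41,0,-0.3],[0,0,0,0.97,0.41,0,-0.3],[0,0,0,0.97,0.41,0,-0.3],[0,0,0,0.97,0.41,0,-0.3],[0,0,0,0.97,0.41,0,-0.3]]' >/dev/null
python3 -m jog '[[0,0,0,0.97,0.41,0,-0.3],[0,0,0,0.97,0.41,0,-0.3],[0,0,0,0.97,0.41,0,-0.3],[0,0,0,0.4,0.1,0,-0.3],[0,0,0,0,0,0,-0.3]]'
python3 go.py 0.5897 0.0182 0.213 -11.9
```

```text
t: 5.18
tool_pos: [0.5755, 0.0018, 0.3283]
tool_rot: [-2.441, -1.978, 0.001]
contact_force: [-0.1, -0.6, 0.1]
opening: 0.0294
grip_force: 0.0
turn/5deg [-0.01  0.01 -0.01] shift now/30 [0.64 0.35 3.84] shift after turn [0.63 0.35 3.84]
t 5.175 F [-0.1 -0.6  0.1] open 0.029350318608586976 0.0 [0.5755 0.0018 0.3283]
```

```bash
python3 -m jog '[[0,0,0,0.64,0.35,0,-0.3],[0,0,0,0,0,0.9,-0.3],[0,0,0,0,0,0.9,-0.3],[0,0,0,0,0,0,-0.3]]'
python3 -m jog '[[0,0,0,0,0,0.7,-0.3],[0,0,0,0,0,0.7,-0.3],[0,0,0,0,0,0.6,-0.3],[0,0,0,0,0,0,-0.3]]'
python3 go.py 0.5897 0.0182 0.213 -11.9
python3 - <<'E'
from h import *
a=cal("scene")["img"][100:300,225:395,::-1];b=cal("top")["img"][130:330,170:370,::-1]
cv2.imwrite("pics/g.png",cv2.resize(np.hstack([a,b]),None,fx=2,fy=2,interpolation=cv2.INTER_CUBIC))
E
```

```text
t: 5.68
tool_pos: [0.5888, 0.0182, 0.2719]
tool_rot: [-2.439, -1.974, 0.006]
contact_force: [0.3, -0.9, -0.6]
opening: 0.03
grip_force: 0.0
t: 6.18
tool_pos: [0.5886, 0.0182, 0.212]
tool_rot: [-2.439, -1.975, 0.005]
contact_force: [-0.1, 0.4, -0.0]
opening: 0.0303
grip_force: 0.0
turn/5deg [-0.05  0.01 -0.02] shift now/30 [ 0.01  0.04 -0.03] shift after turn [ 0.01  0.04 -0.03]
t 6.175 F [-0.1  0.4 -0. ] open 0.03027758350034818 0.0 [0.5886 0.0182 0.212 ]
```

View pics/g.png

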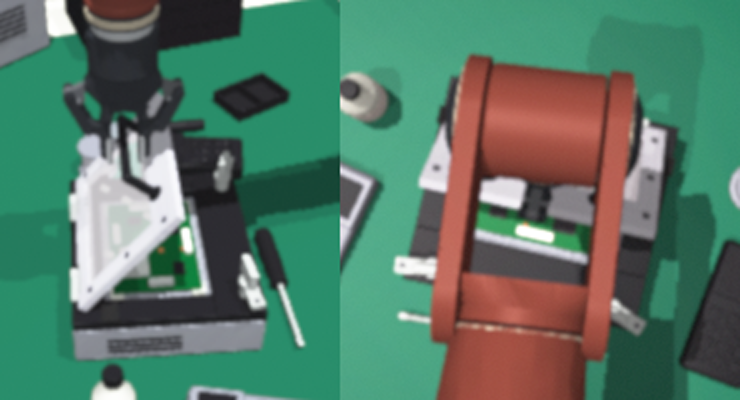

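The fingers (crop about 125,140) straddle the bar, with no contact force. Now I close on it.

```bash
python3 -m jog '[[0,0,0,0,0,0,-1],[0,0,0,0,0,0,-1],[0,0,0,0,0,0,-1],[0,0,0,0,0,0,-1]]' 40
python3 - <<'E'
from h import *
p=np.load("p.npy")
o=status.get_obs();g=o["tool_pos"]+np.array([0,0,.019]);print(g)
# arc deltas in tool axes (y = -fixture... computed), starting from the angle that fits the current grasp
C=R.from_rotvec(o["tool_rot"]);B=lambda a:fw(p,cov(a,(-.148,0,.047)))
A=np.linspace(p[3],0,13);
for a,b in zip(A,A[1:]):print(round(b,3),(C.inv().apply(B(b)-B(a))/.03).round(2))
print("offset mm",(g-B(p[3]))*1e3)
E
```

```text
t: 6.78
tool_pos: [0.5904, 0.0181, 0.2161]
tool_rot: [2.44, 1.977, 0.002]
contact_force: [-2.1, 0.1, 5.9]
opening: 0.0106
grip_force: 39.3
[0.59036123 0.01807502 0.23514452]
0.823 [-0.   -0.36  0.15]
0.748 [-0.   -0.34  0.18]
0.673 [-0.   -0.33  0.2 ]
0.598 [-0.   -0.31  0.23]
0.524 [-0.   -0.3   0.25]
0.449 [-0.   -0.28  0.27]
0.374 [-0.   -0.26  0.29]
0.299 [-0.   -0.23  0.31]
0.224 [-0.   -0.21  0.33]
0.15 [-0.   -0.18  0.34]
0.075 [-0.   -0.16  0.35]
0.0 [-0.   -0.13  0.36]
offset mm [ 0.69608894 -0.17122942  5.13725961]
```

```bash
python3 -m jog '[[0,0,0,0,-0.36,0.15,-1],[0,0,0,0,-0.34,0.18,-1],[0,0,0,0,-0.33,0.2,-1],[0,0,0,0,-0.31,0.23,-1]]'
python3 -m jog '[[0,0,0,0,-0.3,0.25,-1],[0,0,0,0,-0.28,0.27,-1],[0,0,0,0,-0.26,0.29,-1],[0,0,0,0,-0.23,0.31,-1]]'
python3 -m jog '[[0,0,0,0,-0.21,0.33,-1],[0,0,0,0,-0.18,0.34,-1],[0,0,0,0,-0.16,0.35,-1],[0,0,0,0,0,0,-1]]'
python3 go.py 0.4992 0.0373 0.113 -11.9
```

```text
t: 7.28
tool_pos: [0.5503, 0.0264, 0.192]
tool_rot: [2.44, 1.977, 0.001]
contact_force: [3.1, -1.1, 3.2]
opening: 0.0105
grip_force: 40.7
t: 7.78
tool_pos: [0.5186, 0.033, 0.1577]
tool_rot: [2.441, 1.977, -0.001]
contact_force: [4.1, -2.0, 2.8]
opening: 0.0101
grip_force: 39.9
t: 8.28
tool_pos: [0.5022, 0.0366, 0.1256]
tool_rot: [-2.441, -1.977, 0.001]
contact_force: [6.6, -2.7, -5.2]
opening: 0.0104
grip_force: 39.0
turn/5deg [-0.01  0.   -0.02] shift now/30 [ 0.   -0.1   0.42] shift after turn [ 0.   -0.1   0.42]
t 8.275 F [ 6.6 -2.7 -5.2] open 0.0104344393770982 39.00805056095123 [0.5022 0.0366 0.1256]
```

```bash
python3 -m jog '[[0,0,0,0,-0.08,0.2,-1],[0,0,0,0,0,0,-1]]'
python3 -m jog '[[0,0,0,0,-0.05,0.15,-1],[0,0,0,0,0,0,-1]]'
python3 -m jog '[[0,0,0,0,0,0.1,-1],[0,0,0,0,0,0,-1]]'
```

```text
t: 8.52
tool_pos: [0.5004, 0.037, 0.1204]
tool_rot: [-2.441, -1.977, 0.001]
contact_force: [5.3, -3.3, -2.7]
opening: 0.0104
grip_force: 39.1
t: 8.78
tool_pos: [0.4999, 0.0371, 0.1184]
tool_rot: [2.44, 1.976, 0.001]
contact_force: [2.1, -4.5, 8.4]
opening: 0.0105
grip_force: 40.0
t: 9.02
tool_pos: [0.4999, 0.0372, 0.118]
tool_rot: [2.441, 1.977, -0.001]
contact_force: [-5.9, -3.1, 21.7]
opening: 0.0103
grip_force: 41.7
```

```bash
python3 -m jog '[[0,0,0,0,0,0.1,-1],[0,0,0,0,0,0,-1],[0,0,0,0,0,0,-1]]'
python3 -m jog '[[0,0,0,0,0,0,-0.3],[0,0,0,0,0,0,-0.3],[0,0,0,0,0,0,-0.3]]'
python3 -m jog '[[0,0,0,0,0,-0.6,-0.3],[0,0,0,0,0,-0.9,-0.3],[0,0,0,0,0,-0.9,-0.3],[0,0,0,0,0,-0.9,-0.3],[0,0,0,0,0,0,-0.3]]'
python3 go.py 0.4735 0.1429 0.20 -3.4; python3 -c "
from station import status;print(status.get_obs()['q'])"
```

```text
t: 9.4
tool_pos: [0.5, 0.0372, 0.1179]
tool_rot: [2.441, 1.978, -0.002]
contact_force: [-14.0, -2.3, 35.6]
opening: 0.0106
grip_force: 43.2
t: 9.78
tool_pos: [0.4976, 0.0377, 0.1094]
tool_rot: [-2.439, -1.975, 0.004]
contact_force: [-0.1, 0.1, 0.1]
opening: 0.03
grip_force: 0.0
t: 10.4
tool_pos: [0.501, 0.0373, 0.2139]
tool_rot: [2.438, 1.975, 0.007]
contact_force: [-0.2, 0.3, 0.4]
opening: 0.0299
grip_force: 0.0
turn/5deg [ 0.07 -0.01 -1.72] shift now/30 [ 3.25 -1.63  0.46] shift after turn [ 3.46 -1.12  0.46]
t 10.4 F [-0.2  0.3  0.4] open 0.02992254716579222 0.0 [0.501  0.0373 0.2139]
[-7.40833957e-02 -2.40299624e-01  1.91546601e+00  1.43557158e-04
  1.46027961e+00  1.35103846e-01]
```

```bash
python3 -m jog '[[0,0,0,0.82,-0.41,0.1,-0.1],[0,0,0,0.82,-0.41,0.1,-0.1],[0,0,0,0.82,-0.41,0.1,-0.1],[0,0,-0.86,0.79,-0.4,0.1,-0.1],[0,0,-0.86,0,0,0,-0.1]]'
python3 -m jog '[[0,0,0,0,0,0,-0.1]]'
python3 go.py 0.4735 0.1429 0.104 -3.4
python3 - <<'E'
from h import *
a=cal("scene")["img"][120:320,235:415,::-1];b=cal("top")["img"][150:350,180:380,::-1]
cv2.imwrite("pics/g2.png",cv2.resize(np.hstack([a,b]),None,fx=2.1,fy=2.1,interpolation=cv2.INTER_CUBIC))
E
```

```text
t: 11.02
tool_pos: [0.4702, 0.1442, 0.1965]
tool_rot: [-2.279, -2.159, 0.004]
contact_force: [0.4, -1.0, -0.0]
opening: 0.0384
grip_force: 0.0
t: 11.15
tool_pos: [0.4709, 0.143, 0.197]
tool_rot: [-2.286, -2.154, 0.003]
contact_force: [-0.2, -0.0, 0.2]
opening: 0.0388
grip_force: 0.0
turn/5deg [-0.02  0.01 -0.  ] shift now/30 [0.   0.09 3.1 ] shift after turn [0.   0.09 3.1 ]
t 11.15 F [-0.2 -0.   0.2] open 0.03876279514949606 0.0 [0.4709 0.143  0.197 ]
```

View pics/g2.png

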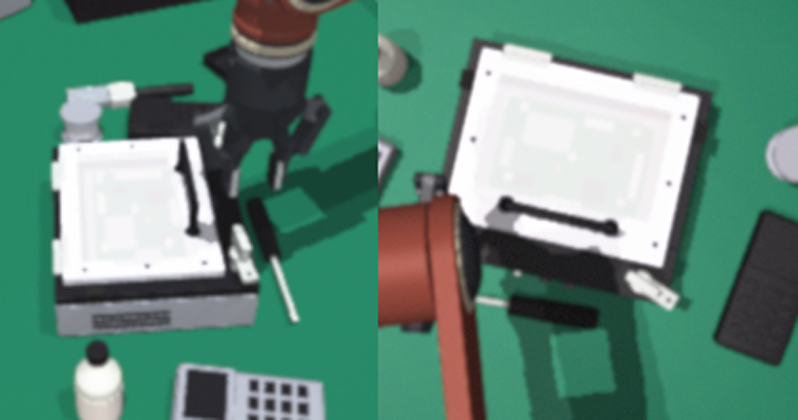

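The cover is flat in both views and the fingers are above the left wing. Now I go down and pinch it.

```bash
python3 -m jog '[[0,0,0,0,0.09,0.8,-0.1],[0,0,0,0,0,0.8,-0.1],[0,0,0,0,0,0.8,-0.1],[0,0,0,0,0,0.7,-0.1],[0,0,0,0,0,0,-0.1]]'
python3 -m jog '[[0,0,0,0,0,0,-1],[0,0,0,0,0,0,-1],[0,0,0,0,0,0,-1],[0,0,0,0,0,0,-1]]' 40
python3 go.py 0.4735 0.1429 0.104 -3.4
```

```text
t: 11.88
tool_pos: [0.4728, 0.1421, 0.1032]
tool_rot: [-2.286, -2.151, 0.006]
contact_force: [-0.6, -0.2, 0.0]
opening: 0.0381
grip_force: 0.0
t: 12.38
tool_pos: [0.4737, 0.1427, 0.1067]
tool_rot: [-2.285, -2.154, 0.003]
contact_force: [-6.8, -1.0, 4.8]
opening: 0.0091
grip_force: 40.6
turn/5deg [-0.02  0.    0.  ] shift now/30 [ 0.01 -0.01  0.09] shift after turn [ 0.01 -0.01  0.09]
t 12.375 F [-6.8 -1.   4.8] open 0.00905655334838989 40.60868740081787 [0.4737 0.1427 0.1067]
```

```bash
python3 -m jog '[[0,0,0.98,0,0,0,-1],[0,0,0.98,0,0,0,-1],[0,0,0.98,0,0,0,-1],[0,0,0.98,0,0,0,-1],[0,0,0.98,0,0,0,-1]]'
python3 -m jog '[[0,0,0.98,0,0,0,-1],[0,0,0.98,0,0,0,-1],[0,0,0.98,0,0,0,-1],[0,0,0.98,0,0,0,-1],[0,0,0.98,0,0,0,-1]]'
python3 go.py 0.4735 0.1429 0.104 -101.9
```

```text
t: 13.0
tool_pos: [0.4741, 0.1426, 0.1067]
tool_rot: [2.693, 1.617, -0.002]
contact_force: [-4.6, -0.4, 3.6]
opening: 0.0088
grip_force: 40.4
t: 13.62
tool_pos: [0.4744, 0.1423, 0.1067]
tool_rot: [2.974, 1.008, -0.001]
contact_force: [-4.3, -2.6, 3.1]
opening: 0.0091
grip_force: 40.4
turn/5deg [0.01 0.   9.87] shift now/30 [-0.01 -0.03  0.09] shift after turn [-0.03 -0.01  0.09]
t 13.625 F [-4.3 -2.6  3.1] open 0.009093995593040858 40.35022974014282 [0.4744 0.1423 0.1067]
```

```bash
python3 -m jog '[[0,0,0.98,0,0,0,-1],[0,0,0.98,0,0,0,-1],[0,0,0.98,0,0,0,-1],[0,0,0.98,0,0,0,-1],[0,0,0.98,0,0,0,-1]]'
python3 -m jog '[[0,0,0.98,0,0,0,-1],[0,0,0.98,0,0,0,-1],[0,0,0.98,0,0,0,-1],[0,0,0.98,0,0,0,-1],[0,0,0.95,0,0,0,-1]]'
python3 -m jog '[[0,0,0,0,0,0,-1],[0,0,0,0,0,0,-0.2],[0,0,0,0,0,0,-0.2],[0,0,0,0,0,0,-0.2]]'
python3 go.py 0.4735 0.1429 0.104 -101.9
python3 -m jog '[[0,0,0,0,0,-0.9,-0.2],[0,0,0,0,0,-0.9,-0.2],[0,0,0,0,0,-0.9,-0.2],[0,0,0,0,0,-0.6,-0.2],[0,0,0,0,0,0,-0.2]]'
python3 go.py 0.433 -0.0489 0.20 -33.6;python3 -c "
from station import status;print(status.get_obs()['q'])"
```

```text
t: 14.25
tool_pos: [0.4745, 0.1419, 0.1067]
tool_rot: [3.119, 0.354, -0.0]
contact_force: [-3.6, -4.3, 2.8]
opening: 0.0091
grip_force: 40.3
t: 14.88
tool_pos: [0.4745, 0.1415, 0.1067]
tool_rot: [3.123, -0.311, 0.001]
contact_force: [-3.6, -5.9, 3.2]
opening: 0.009
grip_force: 40.4
t: 15.38
tool_pos: [0.4746, 0.1429, 0.1057]
tool_rot: [-3.126, 0.307, -0.001]
contact_force: [-0.9, -0.8, 0.5]
opening: 0.0344
grip_force: 0.0
turn/5deg [-0.01 -0.01  0.13] shift now/30 [-0.04  0.01  0.06] shift after turn [-0.04  0.01  0.06]
t 15.375 F [-0.9 -0.8  0.5] open 0.0343665475768494 0.0 [0.4746 0.1429 0.1057]
t: 16.0
tool_pos: [0.4753, 0.1429, 0.2059]
tool_rot: [-3.126, 0.307, -0.005]
contact_force: [-0.2, -0.6, -1.0]
opening: 0.034
grip_force: 0.0
turn/5deg [ 1.000e-02 -4.000e-02 -1.353e+01] shift now/30 [-0.14  6.55  0.19] shift after turn [-6.11  2.36  0.2 ]
t 16.0 F [-0.2 -0.6 -1. ] open 0.03398771338763269 0.0 [0.4753 0.1429 0.2059]
[ 1.41967941e-01 -2.48371287e-01  1.93556010e+00  9.81824661e-05
  1.45113994e+00  1.90881178e+00]
```

```bash
python3 -m jog '[[0,0,0,-0.02,0.93,0,-0.1],[0,0,0,-0.02,0.93,0,-0.1],[0,0,0,-0.02,0.93,0,-0.1],[0,0,0,-0.02,0.93,0,-0.1],[0,0,0,-0.02,0.93,0,-0.1]]' >/dev/null
python3 -m jog '[[0,0,0,-0.02,0.93,0,-0.1],[0,0,0,-0.02,0.93,0,-0.1],[0,0,-0.97,0,0,0,-0.1],[0,0,-0.97,0,0,0,-0.1],[0,0,-0.97,0,0,0,-0.1]]' >/dev/null
python3 -m jog '[[0,0,-0.97,0,0,0,-0.1],[0,0,-0.97,0,0,0,-0.1],[0,0,-0.97,0,0,0,-0.1],[0,0,-0.97,0,0,0,-0.1],[0,0,-0.97,0,0,0,-0.1]]' >/dev/null
python3 -m jog '[[0,0,-0.97,0,0,0,-0.1],[0,0,-0.97,0,0,0,-0.1],[0,0,-0.97,0,0,0,-0.1],[0,0,-0.97,0,0,0,-0.1],[0,0,-0.97,0,0,0,-0.1]]' >/dev/null
python3 -m jog '[[0,0,-0.97,0,0,0,-0.1],[0,0,0,0,0,0,-0.1]]'
python3 go.py 0.433 -0.0489 0.104 -33.6
python3 - <<'E'
from h import *
a=cal("scene")["img"][120:320,235:415,::-1];b=cal("top")["img"][150:350,180:380,::-1]
cv2.imwrite("pics/g3.png",cv2.resize(np.hstack([a,b]),None,fx=2.1,fy=2.1,interpolation=cv2.INTER_CUBIC))
E
```

```text
t: 18.75
tool_pos: [0.4315, -0.0478, 0.2028]
tool_rot: [-2.764, -1.489, 0.003]
contact_force: [-0.4, 0.5, -0.2]
opening: 0.0384
grip_force: 0.0
turn/5deg [-0.03  0.01  0.04] shift now/30 [-0.    0.07  3.29] shift after turn [-0.    0.06  3.29]
t 18.75 F [-0.4  0.5 -0.2] open 0.03844011248725991 0.0 [ 0.4315 -0.0478  0.2028]
```

View pics/g3.png

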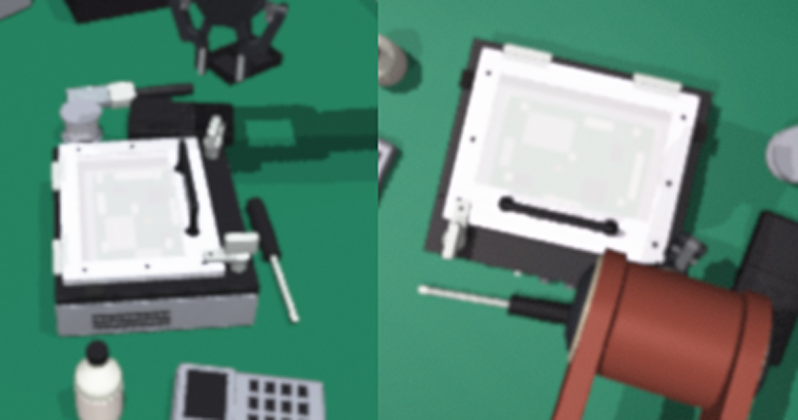

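The left tongue points in over the rail, at crop (462,210) in the top view. The right wing comes next.

```bash
python3 -m jog '[[0,0,0,0,0.06,0.9,-0.1],[0,0,0,0,0,0.8,-0.1],[0,0,0,0,0,0.8,-0.1],[0,0,0,0,0,0.7,-0.1],[0,0,0,0,0,0,-0.1]]'
python3 -m jog '[[0,0,0,0,0,0,-1],[0,0,0,0,0,0,-1],[0,0,0,0,0,0,-1],[0,0,0,0,0,0,-1]]' 40
python3 go.py 0.433 -0.0489 0.104 78.1
```

```text
t: 19.48
tool_pos: [0.432, -0.0485, 0.1061]
tool_rot: [-2.763, -1.488, 0.005]
contact_force: [-0.6, 1.1, -0.2]
opening: 0.0385
grip_force: 0.0
t: 19.98
tool_pos: [0.4345, -0.0492, 0.1096]
tool_rot: [2.764, 1.49, 0.002]
contact_force: [-1.8, 1.3, 6.0]
opening: 0.0087
grip_force: 43.1
turn/5deg [ 2.000e-02  2.000e-02 -2.229e+01] shift now/30 [-0.02 -0.05  0.19] shift after turn [ 0.05 -0.    0.19]
t 19.975 F [-1.8  1.3  6. ] open 0.008718615254442123 43.142409324645996 [ 0.4345 -0.0492  0.1096]
```

```bash
python3 -m jog '[[0,0,-0.97,0,0,0,-1],[0,0,-0.97,0,0,0,-1],[0,0,-0.97,0,0,0,-1],[0,0,-0.97,0,0,0,-1],[0,0,-0.97,0,0,0,-1]]'
python3 -m jog '[[0,0,-0.97,0,0,0,-1],[0,0,-0.97,0,0,0,-1],[0,0,-0.97,0,0,0,-1],[0,0,-0.97,0,0,0,-1],[0,0,-0.97,0,0,0,-1]]'
python3 go.py 0.433 -0.0489 0.104 78.1
```

```text
t: 20.6
tool_pos: [0.434, -0.049, 0.1096]
tool_rot: [2.388, 2.042, 0.0]
contact_force: [-3.7, 0.5, 8.5]
opening: 0.0086
grip_force: 43.4
t: 21.22
tool_pos: [0.4335, -0.049, 0.1096]
tool_rot: [-1.905, -2.497, 0.001]
contact_force: [-5.7, 1.3, 9.6]
opening: 0.009
grip_force: 43.6
turn/5deg [-1.000e-02 -1.000e-02 -1.256e+01] shift now/30 [ 0.01 -0.02  0.19] shift after turn [0.02 0.   0.19]
t 21.225 F [-5.7  1.3  9.6] open 0.008967372570130987 43.57826471328735 [ 0.4335 -0.049   0.1096]
```

```bash
python3 -m jog '[[0,0,-0.97,0,0,0,-1],[0,0,-0.97,0,0,0,-1],[0,0,-0.97,0,0,0,-1],[0,0,-0.97,0,0,0,-1],[0,0,-0.97,0,0,0,-1]]'
python3 -m jog '[[0,0,-0.97,0,0,0,-1],[0,0,-0.97,0,0,0,-1],[0,0,-0.97,0,0,0,-1],[0,0,-0.97,0,0,0,-1],[0,0,-0.97,0,0,0,-1]]'
python3 -m jog '[[0,0,-0.97,0,0,0,-1],[0,0,-0.97,0,0,0,-1],[0,0,-0.97,0,0,0,-1],[0,0,0,0,0,0,-1]]'
python3 go.py 0.433 -0.0489 0.104 78.1
```

```text
t: 21.85
tool_pos: [0.4331, -0.0493, 0.1096]
tool_rot: [-1.337, -2.84, 0.003]
contact_force: [-7.6, 0.1, 9.9]
opening: 0.0088
grip_force: 43.7
t: 22.48
tool_pos: [0.4328, -0.0496, 0.1096]
tool_rot: [-0.711, -3.057, 0.004]
contact_force: [-9.6, -1.1, 11.0]
opening: 0.0089
grip_force: 43.8
t: 22.98
tool_pos: [0.4326, -0.0499, 0.1096]
tool_rot: [-0.321, -3.122, 0.004]
contact_force: [-9.5, -1.8, 10.3]
opening: 0.0086
grip_force: 43.8
turn/5deg [-0.03 -0.04  0.03] shift now/30 [-0.01  0.04  0.19] shift after turn [-0.    0.04  0.19]
t 22.975 F [-9.5 -1.8 10.3] open 0.008615754461696597 43.80771338939667 [ 0.4326 -0.0499  0.1096]
```

Release, lift, back off to the right of the fixture, then check.

```bash
python3 -m jog '[[0,0,0,0,0,0,-0.2],[0,0,0,0,0,0,-0.2],[0,0,0,0,0,0,-0.2]]'
python3 -m jog '[[0,0,0,0,0,-0.9,-0.2],[0,0,0,0,0,-0.9,-0.2],[0,0,0,0,0,-0.9,-0.2],[0,0,0,0,0,-0.9,-0.2],[0,0,0,0,0,-0.9,-0.2]]'
python3 -m jog '[[0,0,0,0,-0.95,0,-0.2],[0,0,0,0,-0.95,0,-0.2],[0,0,0,0,-0.95,0,-0.2],[0,0,0,0,-0.95,0,-0.2],[0,0,0,0,-0.95,0,-0.2]]'
python3 -m jog '[[0,0,0,0,-0.95,0,-0.2],[0,0,0,0,-0.95,0,-0.2],[0,0,0,0,-0.95,0,-0.2],[0,0,0,0,-0.95,0,-0.2],[0,0,0,0,0,0,-0.2]]'
python3 - <<'E'
from h import *
p=np.load("p.npy")
a=cal("scene")["img"][145:285,245:385,::-1];b=cal("top")["img"][165:305,190:350,::-1]
im=[]
for n,c,o in(("scene",a,(245,145)),("top",b,(190,165))):
    c=cv2.resize(c,None,fx=2.6,fy=2.6,interpolation=cv2.INTER_CUBIC)
    for w in(fw(p,tip(1,np.pi/2)),fw(p,tip(0,np.pi/2)),fw(p,cov(0,(-.148,.055,.047))),fw(p,cov(0,(-.175,.115,.005))),fw(p,cov(0,(-.175,-.115,.005)))):
        q=(proj(n,w)[0]-o+.5)*2.6-.5;cv2.circle(c,tuple(int(v) for v in q.round()),2,(0,0,255),-1)
    im.append(c)
cv2.imwrite("pics/end.png",np.hstack(im))
E
```

```text
t: 23.35
tool_pos: [0.4336, -0.0489, 0.108]
tool_rot: [-0.322, -3.125, -0.0]
contact_force: [0.4, 0.0, -0.8]
opening: 0.0343
grip_force: 0.0
t: 23.98
tool_pos: [0.4336, -0.0489, 0.2439]
tool_rot: [-0.322, -3.125, -0.0]
contact_force: [0.9, 0.2, 0.4]
opening: 0.0344
grip_force: 0.0
t: 24.6
tool_pos: [0.4044, -0.1893, 0.2431]
tool_rot: [0.322, 3.125, 0.0]
contact_force: [-0.5, -0.3, 0.2]
opening: 0.0339
grip_force: 0.0
t: 25.22
tool_pos: [0.3809, -0.3011, 0.2429]
tool_rot: [-0.326, -3.124, -0.001]
contact_force: [-0.5, 1.0, -0.2]
opening: 0.0345
grip_force: 0.0
```

View pics/end.png

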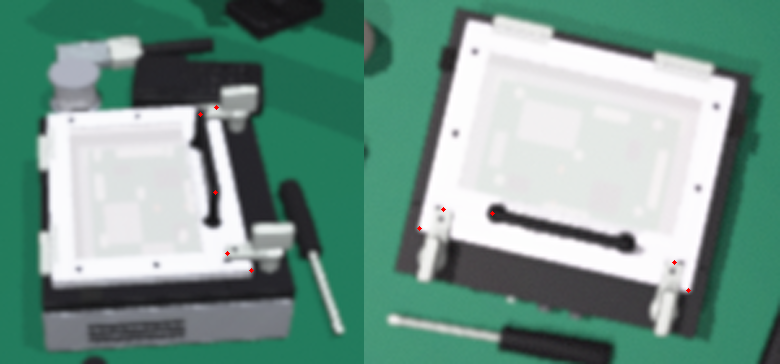

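Both tongues point straight in over the rail. Their ends are at crop (443,209) and (677,262), close to the predicted red dots. The cover corners match the shut model, and the arm is clear.

```bash
python3 -c "
from station import finish_job;print(finish_job())"
```

```text
the job is handed in; nothing more can be done
None
```

The cover is folded flat without slamming and both turnbuttons are turned in over its front rail, square to it as far as the last pictures show. The arm is clear, and the job was handed in at about 25 s; no verdict came back.

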